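Shut the centrifuge and start the run

ROBOT

A 6-joint arm with a two-finger parallel gripper is mounted at the origin on the work surface. World frame = base frame: x ahead of the robot, y to its left, z up, the work surface at z = 0. Lengths are in m, angles in rad, forces in N, time in s.
With the tool pointing down it reaches from about 0.375 to 0.9 m from the base axis. Payload 3.1 kg.
Tool frame: the origin (TCP) lies between the finger pads; the fingertips stand 22 mm ahead of it and the grasp point (between the pads) lies 3 mm ahead of it; z points along the fingers, y is the line along which they close (so a half turn about z gives the same grasp; the last joint's range is limited). The gripper opens to 87 mm and grips with 3 to 60 N. Pads are 19 mm wide; open, the fingers measure 117 mm over their backs; the gripper's body (75 mm by 190 mm) begins 51 mm behind the grasp point.
Start: joints at [1.069, 0.527, 1.433, -0, 1.181, -0.178], TCP at [0.198, 0.593, 0.245] pointing down, gripper open.
Joint ranges: [-3.08, 3.08], [-0.75, 2.2], [0.22, 2.44], [-1.43, 4.57], [0, 2.65], [-2.85, 2.85]. Speed limits (rad/s): [2.79, 2.79, 3.14, 3.14, 3.14, 3.14].

INTERFACE

Orientations are given as a unit quaternion [x, y, z, w].
In Python, from rig import get_obs, camera, get_calibration, hand_in, cut_out gives the robot as it stands.
- The arm moves only by the shell command python3 -m inch 'ROWS' [OPENING] [FORCE]. ROWS is JSON, one flat list of numbers, 6 for each row, row after row: the shift along the tool's x, y, z scaled (see below), then the turn, a rotation vector about the tool's x, y, z scaled (see below). A call has 1 to 20 rows; each row is the pose to reach, as a shift and turn from the pose commanded when the call began, along the tool's axes at that moment; what a row does not reach only later rows make up. The controller multiplies each number of a shift by 0.08 m and each number of a turn by 90 degrees. A row lasts 1/12 s, in which the tool goes at most 41.7 mm and 7.16 degrees, less where a joint would pass 70% of its speed; a pose out of reach is approached as far as the arm can. A call with a number of a shift or a turn outside -1 to 1 is refused whole. A call with a gripper value outside its range is refused whole. OPENING is the finger opening in mm, from 0 to 87, set as the call begins (- or left out, the last holds). The fingers move at their own pace and stop on an object; FORCE is the grip in N (left out, the last holds). Time passes only in rows, so rows that repeat a pose let the fingers close. It gives the time, the measured TCP pose, the force, the opening and the grip force at its end, in the units of the state.
- get_obs(): the state, without advancing time (a new reading comes with each control period).
- camera(name): name is "side" or "top"; returns the picture (420x560x3 uint8, red, green, blue); there is no depth.
- get_calibration(name): a dict with "vertical_fov" (degrees; the focal length in pixels is half the picture's height over the tangent of half this angle, whatever the lens; pixels are square), "cx", "cy" (the principal point, pixels), "T" (4x4, takes a point from camera to world coordinates). Camera axes: x right, y down, z forward; pixel columns grow to the right and rows downward; lengths in m; the calibration is good to about 2 mm. A picture is of the moment at which its call begins. get_calibration takes no time and is no camera call.
- hand_in(): hands the job in; it is judged then, once.
Trained networks look in the newest picture that a camera, given by its name, has taken for a name from the list of things; names that differ only in an ending like _2 or _b are one class to them, and where a whole thing is asked for, a point or a joint stands for the part that bears it (a point fixed in the world has none). Each returns a list of dicts, best first, with "conf" (0 to 1); they miss things now and then, are a little off and sometimes report something else, mostly with a low value. They report only what shows in the picture. A call takes as long as a camera call.
- cut_out(camera, thing): "region" (420x560 bool, what is visible of it) and "bbox" ([left, top, right, bottom] in pixels, round what is visible of it).
The state is a dict: "time": time; "q": joint angles; "joint_velocities": joint speeds; "joint_torque": joint torques, N m; "position": TCP position; "tool_rot": TCP orientation; "ft_force": force on the tool from outside, world axes, zero at the start; "moment": the same for the moment, N m; "grip_width": finger opening in m; "grip_force": force on a finger pad.
Only numpy, scipy, OpenCV 4.12 (cv2) and the standard library are available. Lean on these libraries where they do the work, as an engineer would, in place of code of your own. Each camera call takes 0.05 s, during which the arm holds its last target. There are 200 camera calls.

TASK

The loaded centrifuge stands with its lid open: with the fingertips push the lid down from its outside, without slamming it, until it is fully shut, then press the green start key on its sloping front panel all the way in and let go. Take hold of nothing: keep your fingers off the rotor and the lid's inner face, do not press the orange key, and do not shove or lift the centrifuge or disturb the cups, jars, measuring cylinder, rack and timer around it.

Things in the scene. Friction and masses are not known exactly. Their poses are not given: they have to be found in the camera images.
- centrifuge: Cream bench-top microcentrifuge, 4 kg, loose on rubber feet: 260 mm deep (x), 200 wide (y), deck 105 high, 131 high with the lid shut. Origin at the centre of its underside; its -x side is the front, where the control panel slopes at 25 degrees, from 68 mm high at the front edge (x = -130 mm) to 105 mm at x = -50 mm. The rotor chamber opens in the deck behind the panel.
- lid (a joint): Angle of the blue-grey lid, rad: 0 fully shut, grows as it opens, stop at 1.4. Hinged at the deck's back. The hinge is stiff: the lid stays where it is left; 1 to 4 N at its free edge pushes it down. Lid 170 mm from hinge to free edge, 190 mm wide; shut, its outer (top) face is 26 mm above the hinge line, its underside 4 mm. Flat on top, a clear window 96 x 94 mm in the middle, sunk 3 mm.
- lid_hinge (a point): Centre of the lid's hinge line, on the lid; 115 mm behind the centrifuge's origin (its x = +115 mm), 105 mm above the bench. Its x axis points from the lid's free edge to the hinge, z out of the lid's outer face, y along the hinge.
- lid_edge (a point): Middle of the lid's free edge on its outer (top) face; axes as lid_hinge. A finger tab 60 mm wide stands out 8 mm from the edge below this point, 8 mm thick, 12 to 20 mm down from the outer face.
- lid_seal: Dark seal moulding on the lid's inner face, 3 mm thick, 148 x 170 mm: not to be touched. Origin on the hinge line, axes as lid_hinge.
- rotor: Dark rotor with blue and yellow capped tubes in the chamber, 112 mm across, 40 mm high: not to be touched. Origin at the centre of its underside.
- start_key (a joint): How far the green start key is pressed, m: 0 out, 0.004 fully in. Springs back; 5 N presses it fully in.
- start_key_top (a point): Centre of the face of the green start key, 24 x 24 mm, standing 7 mm out of the sloping panel, right (the centrifuge's -y) of its middle. Its z axis is the outward normal (25 degrees from vertical, towards the front); it is pressed along -z; a straight-down push of 6 to 8 N also works.
- pulse_key (a joint): How far the orange short-spin key is pressed, m: 0 out, 0.004 fully in. Not to be pressed.
- pulse_key_top (a point): Centre of the face of the orange key, 24 x 24 mm, 45 mm to the right (the centrifuge's -y) of the green key.
- tube_rack: Blue tube rack, 160 x 75 x 51 mm high, full of small capped tubes; origin at the centre of its underside, x along its length.
- cup1: Upside-down clear plastic cup, 74 mm across at the mouth (down), 54 mm at the top, 100 mm high; origin at the centre of its underside.
- cup2: A second such cup, same size and origin.
- cup3: A third such cup, same size and origin.
- jar1: White sample jar with a dark red screw lid, 66 mm across, 67 mm high; origin at the centre of its underside.
- jar2: A second such jar, same size and origin.
- cylinder: Clear measuring cylinder on a blue six-sided foot 64 mm across, tube 27 mm across, 179 mm high; origin at the centre of its underside.
- timer: White pocket timer lying flat, 58 x 70 x 16 mm; origin at the centre of its underside.

How it is judged:
By the outcome, as a careful person would: the job done as asked, in the order asked, and still so for the second after the job is handed in, with the robot touching nothing.
It also fails if it takes over 43 s, if anything falls off the work surface, if the arm or the gripper's body presses on something with over 40 N, if the wrist force passes 120 N, or if a joint passes its speed limit or range.

## Working session

There is one attempt and no reset: what is moved stays moved. The work goes in short steps, Python scripts to look and compute and a shell command to move; the robot and the scene stay as the last step left them, time stands still between calls to the robot, and variables do not carry over. Pictures are saved under pics/ and viewed, at most 10 in all, crops included, and the job is handed in when it is done.

```bash
mkdir -p pics; python3 - <<'E'
from rig import *
import cv2,numpy as np
for c in("side","top"):
    im=camera(c);cv2.imwrite(f"pics/{c}0.png",im[...,::-1])
    k=get_calibration(c);print(c,k["vertical_fov"],k["cx"],k["cy"],np.round(k["T"],4).tolist())
    for t in("centrifuge","lid","lid_seal","rotor","start_key","pulse_key","timer","cylinder","tube_rack","cup1","jar1"):
        for d in cut_out(c,t)[:3]:
            if d["conf"]<.3: continue
            r=np.argwhere(d["region"]);print(t,round(d["conf"],2),np.round(d["bbox"]).tolist(),r.mean(0)[::-1].round(1))
o=get_obs();print(o["time"],o["position"],o["tool_rot"],o["ft_force"])
E
```

```text
side 57.461011639874556 278.76969607707747 215.40423696177461 [[0.3214, -0.677, 0.6621, -0.0843], [-0.9469, -0.2326, 0.2219, -0.1834], [0.0038, -0.6983, -0.7158, 0.8187], [0.0, 0.0, 0.0, 1.0]]
centrifuge 0.78 [243.0, 154.0, 352.0, 306.0] [300.1 228.6]
lid 0.45 [193.0, 166.0, 220.0, 225.0] [203.2 198.8]
lid_seal 0.92 [278.0, 161.0, 345.0, 205.0] [312.6 183.6]
rotor 0.6 [280.0, 207.0, 322.0, 241.0] [301.6 225.3]
start_key 0.62 [276.0, 153.0, 351.0, 208.0] [313.8 179.6]
start_key 0.42 [287.0, 260.0, 295.0, 273.0] [291.1 268.2]
pulse_key 0.57 [213.0, 196.0, 266.0, 246.0] [239.8 220.4]
pulse_key 0.55 [303.0, 270.0, 315.0, 285.0] [308.8 274.1]
timer 0.68 [389.0, 247.0, 420.0, 272.0] [401.8 259. ]
cylinder 0.93 [194.0, 166.0, 221.0, 225.0] [203.3 198.2]
tube_rack 0.91 [214.0, 196.0, 268.0, 246.0] [240.3 219.7]
cup1 0.75 [203.0, 235.0, 232.0, 277.0] [216.2 255.3]
cup1 0.58 [383.0, 266.0, 420.0, 313.0] [402.9 290.7]
cup1 0.4 [277.0, 153.0, 349.0, 208.0] [313.6 179.6]
jar1 0.92 [340.0, 269.0, 371.0, 303.0] [355.8 285.2]
jar1 0.7 [176.0, 223.0, 201.0, 255.0] [188.9 239.6]
top 53.24518689690926 
[... 489 characters left out ...]
1.4 273.4]
timer 0.93 [405.0, 187.0, 435.0, 214.0] [418.2 202.8]
timer 0.46 [272.0, 167.0, 375.0, 285.0] [318.1 224.8]
timer 0.44 [188.0, 245.0, 218.0, 269.0] [203.1 255.4]
cylinder 0.67 [180.0, 200.0, 215.0, 218.0] [199.  206.7]
tube_rack 0.83 [220.0, 175.0, 266.0, 243.0] [242.9 206.9]
tube_rack 0.51 [280.0, 168.0, 375.0, 202.0] [325.3 185.2]
cup1 0.95 [374.0, 199.0, 404.0, 223.0] [389.9 209.4]
cup1 0.93 [227.0, 251.0, 260.0, 280.0] [241.9 265.9]
cup1 0.71 [407.0, 236.0, 446.0, 264.0] [424.5 249.8]
jar1 0.66 [371.0, 242.0, 398.0, 270.0] [382.4 256.2]
1.2 [0.19822345 0.5927128  0.24455564] [ 1.60696096e-01  9.87003933e-01  7.85941642e-06 -9.79331180e-06] [ 0.55009682 -0.33625486 -0.16055656]
```

View pics/side0.png

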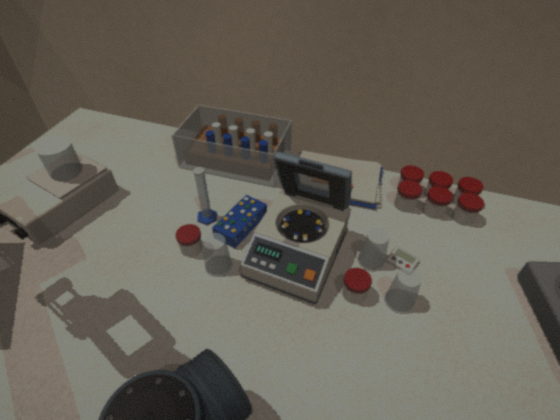

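View pics/top0.png

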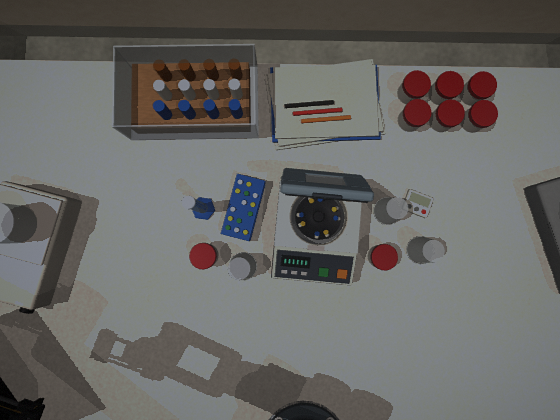

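The side view shows the centrifuge at about (300,230), lid open and leaning back, green key at (291,268), orange at (309,274). The top view shows the green key at (323,272), the orange key at (342,273) and the lid at (282–371,167–203).

```bash
cat > h.py <<'E'
from rig import *
import numpy as np
def ray(c,u,v):
    k=get_calibration(c);f=210/np.tan(np.radians(k["vertical_fov"]/2));T=np.array(k["T"])
    d=T[:3,:3]@np.array([(u-k["cx"])/f,(v-k["cy"])/f,1]);return T[:3,3],d/np.linalg.norm(d)
def atz(c,u,v,z):
    o,d=ray(c,u,v);return o+d*(z-o[2])/d[2]
def tri(a,b):
    A=np.zeros((3,3));B=np.zeros(3);R=[ray("side",*a),ray("top",*b)]
    for o,d in R:
        P=np.eye(3)-np.outer(d,d);A+=P;B+=P@o
    p=np.linalg.solve(A,B);return p,[np.linalg.norm(np.cross(p-o,d)) for o,d in R]
def proj(c,P):
    k=get_calibration(c);f=210/np.tan(np.radians(k["vertical_fov"]/2));T=np.array(k["T"])
    q=(np.asarray(P)-T[:3,3])@T[:3,:3];return q[...,:2]/q[...,2:]*f+[k["cx"],k["cy"]]
E
python3 - <<'E'
from h import *
import cv2
np.set_printoptions(precision=4,suppress=True)
for c,b in(("side",(235,145,365,315)),("top",(265,155,385,295))):
    im=cv2.imread(f"pics/{c}0.png")[b[1]:b[3],b[0]:b[2]]
    im=cv2.resize(im,None,fx=3.5 if c=="side" else 4,fy=3.5 if c=="side" else 4,interpolation=2);cv2.imwrite(f"pics/{c}c.png",cv2.convertScaleAbs(im,alpha=1.5))
cen={}
for c in("side","top"):
    im=cv2.imread(f"pics/{c}0.png");hsv=cv2.cvtColor(im,cv2.COLOR_BGR2HSV)
    for n,lo,hi in(("g",(45,100,50),(80,255,255)),("o",(5,150,120),(17,255,255))):
        m=cv2.inRange(hsv,lo,hi);x0,y0,x1,y1=(243,230,352,306) if c=="side" else(300,255,360,290)
        p=np.argwhere(m[y0:y1,x0:x1])[:,::-1]+[x0,y0];cen[c,n]=p.mean(0);print(c,n,len(p),p.mean(0),p.min(0),p.max(0))
for n in"go":print(n,tri(cen["side",n],cen["top",n]))
g=atz("top",*cen["top","g"],.095);o=atz("top",*cen["top","o"],.095);print(g,o,np.degrees(np.arctan2(*(o-g)[[0,1]])),np.linalg.norm(o-g))
E
```

```text
side g 96 [290.3229 267.3958] [266 251] [297 273]
side o 71 [309.3239 274.2535] [305 270] [314 279]
top g 98 [320.4898 270.6122] [301 260] [328 276]
top o 75 [341.5467 273.56  ] [337 270] [346 278]
g (array([ 0.4444, -0.0346,  0.0789]), [np.float64(0.0013619751242973568), np.float64(0.0013619751242973128)])
o (array([ 0.4377, -0.0843,  0.0827]), [np.float64(0.00024440698856438944), np.float64(0.00024440698856438803)])
[ 0.4451 -0.0318  0.095 ] [ 0.4385 -0.0823  0.095 ] -172.6331961351142 0.05092648929409519
```

View pics/sidec.png

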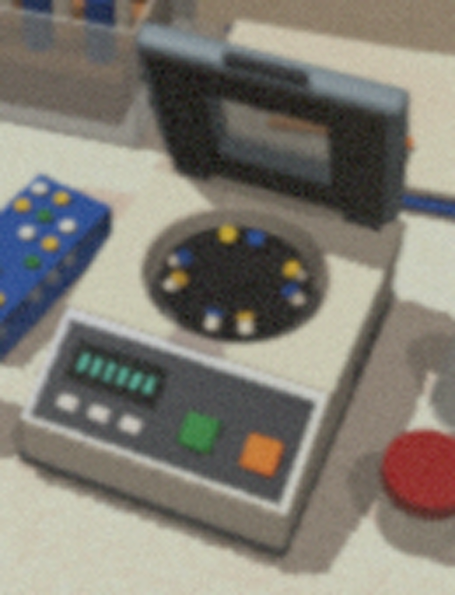

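View pics/topc.png

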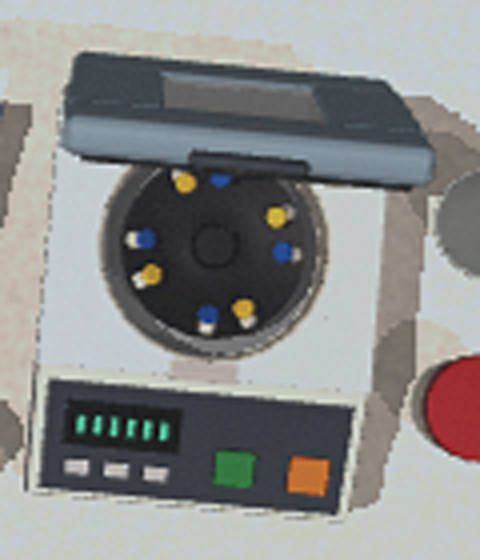

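```bash
cat > fit.py <<'E'
from h import *
from scipy.optimize import least_squares
def tocam(b,k,P):return np.array(b)+np.array(P)/k
S=lambda *p:(235+p[0]/3.5,145+p[1]/3.5)
T=lambda *p:(265+p[0]/4,155+p[1]/4)
obs=[("top",T(345,515),"fr"),("top",T(30,490),"fl"),("top",T(42,372),"bl"),("top",T(368,397),"br"),
("side",S(25,412),"fl"),("side",S(283,510),"fr"),("side",S(68,315),"bl"),("side",S(325,398),"br"),("side",S(283,553),"gr"),("side",S(22,460),"gl"),
("top",T(62,150),"il"),("top",T(434,187),"ir"),("top",T(66,115),"ol"),("top",T(424,150),"or"),("side",S(145,25),"ol"),("side",S(407,92),"or"),("side",S(139,47),"il"),("side",S(400,112),"ir"),
("top",T(235,470),"g"),("top",T(308,476),"o"),("side",S(199,432),"g"),("side",S(262,455),"o")]
def model(p):
    x,y,w,a,kx,gy=p
    L=lambda h,s:(.115-.17*np.cos(a)+h*np.sin(a),s*.095,.105+.17*np.sin(a)+h*np.cos(a))
    kz=.068+(kx+.13)*np.tan(np.radians(25))
    kf=lambda yy:(kx-.007*np.sin(np.radians(25)),yy,kz+.007*np.cos(np.radians(25)))
    m={"fl":(-.13,.1,.068),"fr":(-.13,-.1,.068),"bl":(-.05,.1,.105),"br":(-.05,-.1,.105),"gl":(-.13,.1,.004),"gr":(-.13,-.1,.004),
    "il":L(.004,1),"ir":L(.004,-1),"ol":L(.026,1),"or":L(.026,-1),"oc":L(.026,0),"g":kf(gy),"o":kf(gy-.045),"h":(.115,0,.105),"c":(0,0,0),
    "shut":(.115-.17,0,.131)}
    c,s=np.cos(w),np.sin(w)
    return {k:np.array([x+c*v[0]-s*v[1],y+s*v[0]+c*v[1],v[2]]) for k,v in m.items()}
if __name__=="__main__":
    np.set_printoptions(precision=4,suppress=True)
    f=lambda p:np.ravel([proj(c,model(p)[n])-u for c,u,n in obs])
    r=least_squares(f,[.57,-.03,-.1,1.2,-.09,-.02],loss="soft_l1")
    print(r.x,np.degrees(r.x[2]));m=model(r.x)
    for k in("c","h","oc","ol","or","shut","g","o"):print(k,m[k])
    for (c,u,n),e in zip(obs,f(r.x).reshape(-1,2)):print(c,n,e)
E
python3 fit.py
```

```text
[ 0.5472 -0.024  -0.0856  1.1825 -0.1035 -0.0261] -4.906594129741262
c [ 0.5472 -0.024   0.    ]
h [ 0.6618 -0.0339  0.105 ]
oc [ 0.6216 -0.0304  0.2722]
ol [0.6297 0.0642 0.2722]
or [ 0.6135 -0.1251  0.2722]
shut [ 0.4924 -0.0193  0.131 ]
g [ 0.4389 -0.0409  0.0867]
o [ 0.4351 -0.0857  0.0867]
top fr [1.0507 1.1809]
top fl [-1.3208 -0.3545]
top bl [-1.3966 -3.3333]
top br [ 0.6791 -1.5377]
side fl [-2.1062  0.0755]
side fr [1.5056 0.2888]
side bl [-0.5298 -4.6389]
side br [ 2.1015 -2.9035]
side gr [-0.5043  2.7573]
side gl [0.4656 1.5977]
top il [-0.3034  1.5093]
top ir [0.0939 1.2935]
top ol [-0.3365 -0.2424]
top or [4.2932 0.1216]
side ol [-0.615  -3.2097]
side or [ 1.3231 -2.0637]
side il [-2.3692 -1.9677]
side ir [0.2748 0.3794]
top g [0.1879 0.4799]
top o [0.4845 0.7614]
side g [-0.1639 -0.4815]
side o [-0.2303 -0.7019]
```

```bash
python3 -m inch '[0,0,-1,0,0,-0.151, 0,0,-1,0,0,-0.151, 0,0,-1,0,0,-0.151]' 0 10
python3 -m inch '[-1,-1,0,0,0,0, -1,-1,0,0,0,0, -1,-1,0,0,0,0]'
python3 -m inch '[-1,-1,0,0,0,0, -1,-1,0,0,0,0, -1,-1,0,0,0,0]'
python3 -m inch '[-1,-1,0,0,0,0, -1,-1,0,0,0,0, -1,-1,0,0,0,0]'
python3 - <<'E'
from rig import *
import numpy as np
from scipy.spatial.transform import Rotation as R
o=get_obs();print(o["time"],o["position"],R.from_quat(o["tool_rot"]).as_matrix().round(3))
E
```

```text
time: 1.45
position: [0.2001, 0.5965, 0.333]
tool_rot: [0.041, 0.999, 0.007, 0.004]
ft_force: [1.2, 1.5, 1.5]
grip_width: 0.0741
grip_force: 0.0
time: 1.7
position: [0.2721, 0.5045, 0.3248]
tool_rot: [0.043, 0.999, -0.0, 0.001]
ft_force: [-0.0, 0.4, -0.6]
grip_width: 0.0547
grip_force: 0.0
time: 1.95
position: [0.3456, 0.4173, 0.3247]
tool_rot: [0.044, 0.999, -0.0, 0.001]
ft_force: [0.1, 0.3, -0.8]
grip_width: 0.0347
grip_force: 0.0
time: 2.2
position: [0.4187, 0.3306, 0.3247]
tool_rot: [0.044, 0.999, -0.0, 0.001]
ft_force: [0.1, 0.5, 0.3]
grip_width: 0.015
grip_force: 0.0
2.2 [0.41872202 0.33063581 0.32473982] [[-0.996  0.087  0.002]
 [ 0.087  0.996 -0.   ]
 [-0.002 -0.    -1.   ]]
```

```bash
python3 -m inch '[-1,-1,-0.25,0,0,0, -1,-1,-0.25,0,0,0, -1,-1,-0.25,0,0,0]' 
python3 -m inch '[-1,-1,0,0,0,0, -1,-1,0,0,0,0, -1,-1,0,0,0,0]'
python3 -m inch '[-1,-1,0,0,0,0, -1,-1,0,0,0,0, -1,-1,0,0,0,0]'
python3 -m inch '[-0.5,-1,0,0,0,0, -0.5,-1,0,0,0,0, -0.5,-1,0,0,0,0]'
python3 -m inch '[0,-0.25,0,0,0,0, 0,-0.25,0,0,0,0, 0,-0.25,0,0,0,0]'
python3 - <<'E'
from h import *
import cv2
im=camera("side");cv2.imwrite("pics/s1.png",cv2.resize(im[110:320,200:400,::-1],None,fx=2.8,fy=2.8))
d=get_obs()["position"]-np.array([.5472,-.024,0]);print(d[0]*.9963-d[1]*.0856,d[0]*.0856+d[1]*.9963,d[2])
E
```

```text
time: 2.45
position: [0.4917, 0.2441, 0.3452]
tool_rot: [0.044, 0.999, -0.0, 0.001]
ft_force: [0.2, 1.3, -0.3]
grip_width: 0.0017
grip_force: 0.0
time: 2.7
position: [0.5648, 0.1571, 0.3448]
tool_rot: [0.044, 0.999, -0.0, 0.001]
ft_force: [-0.2, -0.5, 0.5]
grip_width: 0.0004
grip_force: 0.0
time: 2.95
position: [0.6375, 0.0703, 0.3444]
tool_rot: [0.044, 0.999, -0.001, 0.001]
ft_force: [0.2, 0.0, -0.8]
grip_width: 0.0003
grip_force: 0.0
time: 3.2
position: [0.671, -0.0169, 0.3438]
tool_rot: [0.046, 0.999, -0.002, 0.001]
ft_force: [0.1, -0.1, -1.0]
grip_width: 0.0002
grip_force: 0.0
time: 3.45
position: [0.6666, -0.0301, 0.3443]
tool_rot: [0.044, 0.999, 0.0, -0.0]
ft_force: [0.4, 0.2, 0.6]
grip_width: 0.0006
grip_force: 0.0
0.11931990095655408 0.005110528945984642 0.3444380606060836
```

View pics/s1.png

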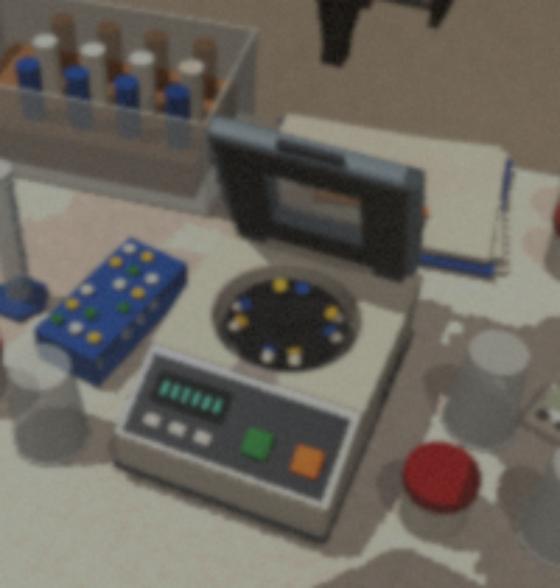

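```bash
python3 -m inch '[0,-0.06,0.4,0,0,0, 0,-0.06,0.8,0,0,0, 0,-0.06,0.88,0,0,0, 0,-0.06,0.88,0,0,0]' 
python3 -m inch '[0.08,0,0,0,0,0, 0.16,0,0,0,0,0, 0.22,0,0,0,0,0, 0.28,0,0,0,0,0, 0.34,0,0,0,0,0, 0.34,0,0,0,0,0]'
python3 - <<'E'
from h import *
import cv2
im=camera("side");cv2.imwrite("pics/s2.png",cv2.resize(im[110:320,200:400,::-1],None,fx=2.8,fy=2.8))
d=get_obs()["position"]-np.array([.5472,-.024,0]);print(d[0]*.9963-d[1]*.0856,d[0]*.0856+d[1]*.9963,d[2])
E
```

```text
time: 3.83
position: [0.6644, -0.0325, 0.2714]
tool_rot: [0.042, 0.999, 0.001, -0.003]
ft_force: [-0.0, -0.1, -0.4]
grip_width: 0.0003
grip_force: 0.0
time: 4.33
position: [0.639, -0.032, 0.2754]
tool_rot: [0.043, 0.999, -0.0, 0.001]
ft_force: [-0.7, 0.6, 0.8]
grip_width: 0.0005
grip_force: 0.2
0.09227779975416066 -0.00020338713315173028 0.2751436311587891
```

View pics/s2.png

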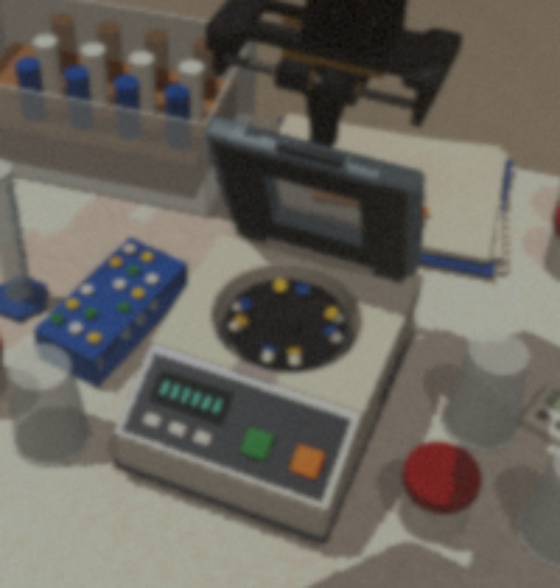

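```bash
python3 -m inch '[0.08,0,0.02,0,0,0, 0.17,0,0.05,0,0,0, 0.25,0,0.07,0,0,0, 0.34,0,0.1,0,0,0, 0.42,0,0.14,0,0,0, 0.51,0,0.18,0,0,0, 0.59,0,0.23,0,0,0, 0.67,0,0.28,0,0,0, 0.67,0,0.28,0,0,0]' 
python3 - <<'E'
from h import *
import cv2
im=camera("side");cv2.imwrite("pics/s3.png",cv2.resize(im[110:320,200:400,::-1],None,fx=2.8,fy=2.8))
d=get_obs()["position"]-np.array([.5472,-.024,0]);print(d[0]*.9963-d[1]*.0856,d[0]*.0856+d[1]*.9963,d[2])
E
```

```text
time: 5.13
position: [0.5832, -0.0271, 0.2503]
tool_rot: [0.043, 0.999, 0.0, -0.002]
ft_force: [-0.4, -0.1, 0.4]
grip_width: 0.0002
grip_force: 0.1
0.03676579537594813 8.36736904122155e-05 0.25067017148435333
```

View pics/s3.png

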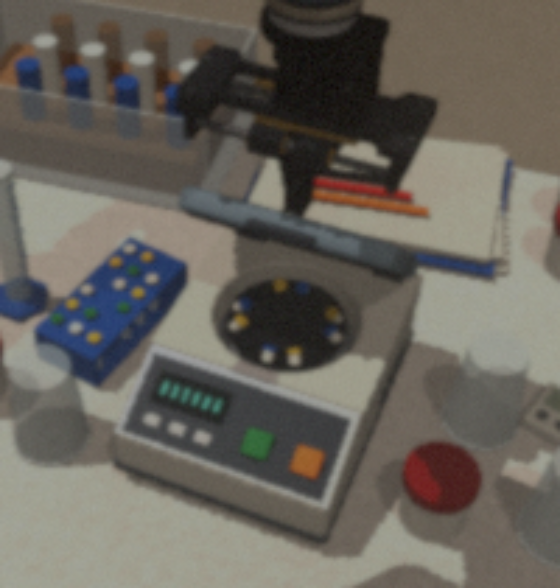

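```bash
python3 -m inch '[0.07,0,0.04,0,0,0, 0.13,0,0.09,0,0,0, 0.2,0,0.15,0,0,0, 0.27,0,0.22,0,0,0, 0.33,0,0.29,0,0,0, 0.39,0,0.36,0,0,0, 0.45,0,0.44,0,0,0, 0.505,0,0.52,0,0,0, 0.55,0,0.6,0,0,0, 0.6,0,0.68,0,0,0, 0.64,0,0.77,0,0,0, 0.68,0,0.86,0,0,0, 0.7,0,0.9,0,0,0, 0.71,0,0.94,0,0,0, 0.71,0,0.94,0,0,0]' 
python3 - <<'E'
from h import *
d=get_obs()["position"]-np.array([.5472,-.024,0]);print(d[0]*.9963-d[1]*.0856,d[0]*.0856+d[1]*.9963,d[2],get_obs()["ft_force"])
E
```

```text
time: 6.43
position: [0.5286, -0.0225, 0.1757]
tool_rot: [0.043, 0.999, 0.0, -0.001]
ft_force: [-0.1, -1.3, 0.2]
grip_width: 0.0003
grip_force: 0.0
-0.018648697874988993 -8.200424006113557e-05 0.17570779561659505 [-0.05131114 -1.30317701  0.19285832]
```

```bash
python3 -m inch '[0.01,0,0.03,0,0,0, 0.02,0,0.06,0,0,0, 0.03,0,0.09,0,0,0, 0.04,0,0.12,0,0,0, 0.05,0,0.15,0,0,0, 0.06,0,0.17,0,0,0, 0.06,0,0.19,0,0,0, 0.06,0,0.21,0,0,0, 0.06,0,0.23,0,0,0, 0.06,0,0.245,0,0,0, 0.06,0,0.26,0,0,0, 0.06,0,0.27,0,0,0, 0.06,0,0.28,0,0,0, 0.06,0,0.28,0,0,0]'
python3 -m inch '[0,0,0.01,0,0,0, 0,0,0.02,0,0,0, 0,0,0.02,0,0,0]'
```

```text
time: 7.6
position: [0.5245, -0.0222, 0.154]
tool_rot: [0.043, 0.999, 0.0, 0.0]
ft_force: [-0.7, 0.3, -0.5]
grip_width: 0.0004
grip_force: 0.0
time: 7.85
position: [0.5246, -0.0223, 0.1534]
tool_rot: [0.043, 0.999, -0.0, 0.0]
ft_force: [-1.2, 1.1, 5.8]
grip_width: 0.0007
grip_force: 3.2
```

```bash
python3 -m inch '[0,0,0.008,0,0,0, 0,0,0.015,0,0,0, 0,0,0.015,0,0,0, 0,0,0.015,0,0,0]'
python3 -m inch '[0,0,-0.1,0,0,0, 0,0,-0.3,0,0,0, 0,0,-0.6,0,0,0, 0,0,-0.6,0,0,0]'
python3 -m inch '[1,0.2,0,0,0,0, 1,0.2,0,0,0,0, 1,0.2,0,0,0,0]'
python3 -m inch '[0.5,0,0,0,0,0, 0.5,0,0,0,0,0, 0.5,0,0,0,0,0]'
python3 - <<'E'
from h import *
import cv2
a=camera("side")[130:320,220:370,::-1];b=camera("top")[150:340,265:390,::-1]
cv2.imwrite("pics/c4.png",cv2.convertScaleAbs(cv2.resize(np.hstack([a,b]),None,fx=2.9,fy=2.9),alpha=1.4))
d=get_obs()["position"]-np.array([.5472,-.024,0]);print(d[0]*.9963-d[1]*.0856,d[0]*.0856+d[1]*.9963,d[2])
for c,x0,y0,x1,y1 in(("side",243,230,352,306),("top",300,255,360,290)):
    hsv=cv2.cvtColor(camera(c)[...,::-1],cv2.COLOR_BGR2HSV)
    m=cv2.inRange(hsv,(5,150,120),(17,255,255));p=np.argwhere(m[y0:y1,x0:x1])[:,::-1]+[x0,y0];print(c,len(p),p.mean(0))
E
```

```text
time: 8.18
position: [0.5246, -0.0222, 0.1533]
tool_rot: [0.043, 0.999, -0.0, 0.001]
ft_force: [-4.0, 0.7, 14.1]
grip_width: 0.0005
grip_force: 7.0
time: 8.52
position: [0.5272, -0.0228, 0.203]
tool_rot: [0.043, 0.999, -0.001, 0.004]
ft_force: [0.5, 0.2, -0.1]
grip_width: 0.0006
grip_force: 0.0
time: 8.77
position: [0.4334, 0.0045, 0.197]
tool_rot: [0.042, 0.999, 0.002, -0.009]
ft_force: [-1.7, 0.9, -1.0]
grip_width: 0.0007
grip_force: 0.0
time: 9.02
position: [0.4037, 0.0047, 0.1989]
tool_rot: [0.043, 0.999, 0.0, -0.001]
ft_force: [0.2, 0.7, 0.9]
grip_width: 0.0001
grip_force: 0.0
-0.1414298632546311 0.015558313547117215 0.1995553892970515
side 10 [309.2 275. ]
top 0 [nan nan]<stdin>:8: RuntimeWarning: Mean of empty slice.
  ret = um.true_divide(
```

View pics/c4.png

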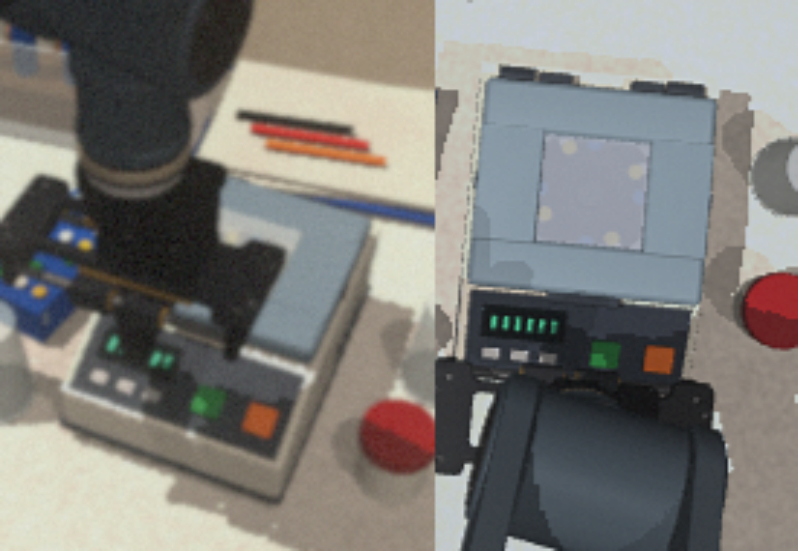

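```bash
python3 -m inch '[-0.4,-0.52,0,0,0,0, -0.4,-0.52,0,0,0,0, -0.4,-0.52,0,0,0,0, -0.4,-0.52,0,0,0,0]'
python3 -m inch '[0,0,0.4,0,0,0, 0,0,0.8,0,0,0, 0,0,0.96,0,0,0, 0,0,0.96,0,0,0, 0,0,0.96,0,0,0]'
python3 - <<'E'
from h import *
import cv2
a=camera("side")[180:320,230:390,::-1]
cv2.imwrite("pics/c5.png",cv2.convertScaleAbs(cv2.resize(a,None,fx=4,fy=4),alpha=1.4))
d=get_obs()["position"]-np.array([.5472,-.024,0]);print(d[0]*.9963-d[1]*.0856,d[0]*.0856+d[1]*.9963,d[2])
E
```

```text
time: 9.55
position: [0.4354, -0.0409, 0.1991]
tool_rot: [0.044, 0.999, 0.0, -0.0]
ft_force: [0.4, -0.5, 1.0]
grip_width: 0.0009
grip_force: 0.0
time: 9.97
position: [0.4336, -0.0394, 0.1221]
tool_rot: [0.043, 0.999, 0.001, -0.001]
ft_force: [0.5, -0.2, -0.1]
grip_width: 0.0007
grip_force: 0.0
-0.1109898118788572 -0.025331137129427708 0.12282328131439327
```

View pics/c5.png

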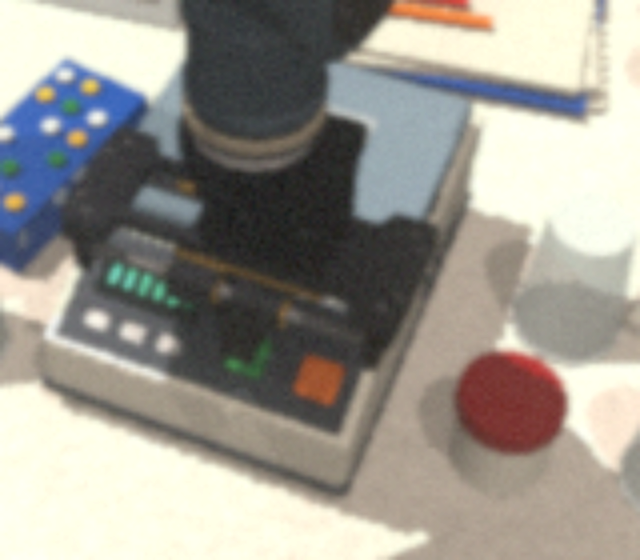

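```bash
python3 -m inch '[0.01,0,0.03,0,0,0, 0.01,0,0.06,0,0,0, 0.01,0,0.09,0,0,0, 0.01,0,0.115,0,0,0, 0.01,0,0.13,0,0,0, 0.01,0,0.13,0,0,0]'
python3 -m inch '[0,0,0.0125,0,0,0, 0,0,0.025,0,0,0, 0,0,0.025,0,0,0]'
python3 -m inch '[0,0,0.0125,0,0,0, 0,0,0.025,0,0,0, 0,0,0.025,0,0,0]'
```

```text
time: 10.52
position: [0.4339, -0.0402, 0.1121]
tool_rot: [0.043, 0.999, -0.0, 0.0]
ft_force: [0.7, -0.3, 0.9]
grip_width: 0.0007
grip_force: 0.3
time: 10.77
position: [0.4344, -0.0403, 0.1103]
tool_rot: [0.043, 0.999, -0.0, 0.001]
ft_force: [1.0, 0.4, 3.6]
grip_width: 0.0009
grip_force: 1.4
time: 11.02
position: [0.4345, -0.0404, 0.1083]
tool_rot: [0.043, 0.999, -0.0, 0.001]
ft_force: [0.5, 0.4, 5.8]
grip_width: 0.0005
grip_force: 2.1
```

```bash
python3 -m inch '[0,0,0.0125,0,0,0, 0,0,0.0125,0,0,0, 0,0,0.0125,0,0,0]'
python3 -m inch '[0,0,0.0125,0,0,0, 0,0,0.0125,0,0,0, 0,0,0.0125,0,0,0]'
```

```text
time: 11.27
position: [0.4346, -0.0404, 0.1075]
tool_rot: [0.043, 0.999, -0.0, 0.001]
ft_force: [0.6, -0.8, 5.9]
grip_width: 0.0007
grip_force: 2.6
time: 11.52
position: [0.4347, -0.0404, 0.1072]
tool_rot: [0.043, 0.999, -0.0, 0.001]
ft_force: [0.3, 0.1, 13.6]
grip_width: 0.0003
grip_force: 6.0
```

The key bottomed out: it stopped travelling and the force rose to 13.6 N. I'm letting go and backing off.

```bash
python3 -m inch '[0,0,-0.05,0,0,0, 0,0,-0.1,0,0,0, 0,0,-0.3,0,0,0, 0,0,-0.7,0,0,0, 0,0,-1,0,0,0, 0,0,-1,0,0,0]'
python3 -m inch '[0.3,0.5,-1,0,0,0, 0.3,0.5,-1,0,0,0, 0.3,0.5,-1,0,0,0, 0.3,0.5,-1,0,0,0]'
python3 -m inch '[0,1,0,0,0,0, 0,1,0,0,0,0, 0,1,0,0,0,0, 0,1,0,0,0,0]'
python3 -m inch '[0,1,0,0,0,0, 0,1,0,0,0,0, 0,1,0,0,0,0, 0,1,0,0,0,0]'
python3 - <<'E'
from h import *
import cv2
a=camera("side")[130:320,170:430,::-1];b=camera("top")[150:340,170:450,::-1]
cv2.imwrite("pics/c6.png",cv2.convertScaleAbs(cv2.resize(np.vstack([np.hstack([a,a[:,:20]]),b]),None,fx=1.55,fy=1.55),alpha=1.4))
E
```

```text
time: 12.02
position: [0.4356, -0.0407, 0.1893]
tool_rot: [0.043, 0.999, -0.001, 0.003]
ft_force: [1.1, 0.0, -0.4]
grip_width: 0.0003
grip_force: 0.0
time: 12.35
position: [0.4134, 0.0025, 0.2674]
tool_rot: [0.042, 0.999, -0.0, 0.002]
ft_force: [0.7, -0.4, -0.1]
grip_width: 0.0005
grip_force: 0.0
time: 12.68
position: [0.4192, 0.0825, 0.2643]
tool_rot: [0.041, 0.999, -0.0, -0.002]
ft_force: [-0.6, -0.2, 0.7]
grip_width: 0.0004
grip_force: 0.0
time: 13.02
position: [0.4267, 0.1611, 0.2647]
tool_rot: [0.042, 0.999, -0.001, -0.001]
ft_force: [-0.1, -0.7, -0.7]
grip_width: 0.0005
grip_force: 0.0
```

View pics/c6.png

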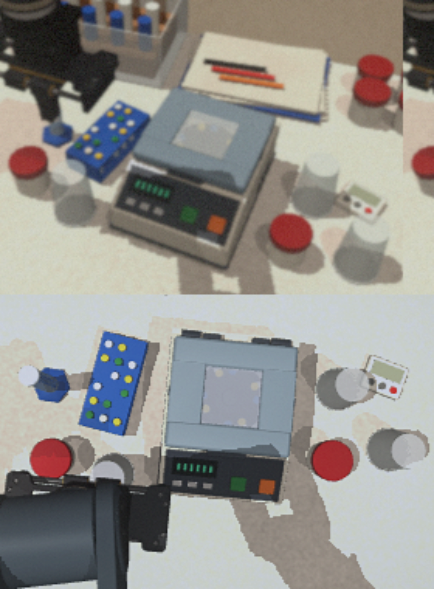

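The lid is shut at about (232,390) in the stacked picture. Both keys are out, the surrounding things have not moved, and the arm is clear.

```bash
python3 -m inch '[0,0,0,0,0,0, 0,0,0,0,0,0]' >/dev/null; python3 -c "from rig import *;print(hand_in())"
```

```text
the job is handed in; nothing more can be done
None
```

The lid is fully shut, the green start key was pressed until it bottomed out and then let go, and the job is handed in with the arm clear and, in the last pictures, nothing else disturbed.

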